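Thread spacers on the arbor and press the stack home

ROBOT

A 6-joint arm with a two-finger parallel gripper is mounted at the origin on a cart in front of the work surface, level with it; the furniture and walls round the work are solid. World frame = base frame: x ahead of the robot, y to its left, z up, the work surface at z = 0. Lengths are in mm, angles in rad, forces in N, time in s.
With the tool pointing down it reaches from about 275 to 1000 mm from the base axis. Payload 8.4 kg.
Tool frame: the origin (TCP) lies at the very end of the fingers, on their centre line; the grasp point (between the pads) lies 19 mm behind it; z points along the fingers, y is the line along which they close (so a half turn about z gives the same grasp; the last joint's range is limited). The gripper opens to 85 mm and grips with 20 to 120 N. Pads are 22 mm wide; open, the fingers measure 114 mm over their backs; the gripper's body (76 mm by 85 mm) begins 54 mm behind the grasp point. The pads swing forward as they close: fully open they stand 13 mm farther back than shut.
Start: joints at [-1.108, 0.353, 1.633, -0, 1.155, -0.002], TCP at [280.151, -558.698, 231.281] pointing down, gripper open.
Joint ranges: [-2.63, 2.63], [-0.92, 2.1], [0.06, 2.66], [-1.3, 4.44], [0, 2.69], [-3.02, 3.02]. Speed limits (rad/s): [2.22, 2.22, 2.79, 3.14, 3.14, 3.14].

INTERFACE

Orientations are given as [roll, pitch, yaw] about the fixed x, y, z axes, in that order (R = Rz(yaw) Ry(pitch) Rx(roll)).
In Python, from rig import sensors, grab_frame, camera_params, order gives the robot as it stands. The module is installed in compiled form; this text tells all that it offers.
- The arm moves only by the tool move_arm, never from a script. Its argument "motion" is a list of rows, each a list of 7 numbers: the turn, a rotation vector about the tool's x, y, z in fractions of the full range, 1 being 2 pi rad, then the shift along the tool's x, y, z in normalised numbers (1 is 1000 mm), then the finger opening in m, from 0 to 0.0854. A call has 1 to 8 rows; each row is the pose to reach, as a shift and turn from the pose commanded when the call began, along the tool's axes at that moment; what a row does not reach only later rows make up. A row lasts 1/8 s, in which the tool goes at most 62.5 mm and 10.7 degrees, less where a joint would pass 70% of its speed; a pose out of reach is approached as far as the arm can. A call with a gripper value outside its range is refused whole. The fingers move at their own pace and stop on an object; "grip_force" is the grip in N (left out, the last holds). Time passes only in rows, so rows that repeat a pose let the fingers close. It gives the time, the measured TCP pose, the force, the opening and the grip force at its end, in the units of the state.
- sensors.sense(): the state, without advancing time (a new reading comes with each control period).
- grab_frame(name): name is "scene" or "top" or "wrist"; returns (picture, depth): 384x512x3 uint8, red, green, blue; 384x512 float32, mm along the optical axis (not along the pixel's ray), 0 where there is no reading.
- camera_params(name): a dict with "camera_matrix" (3x3 intrinsics, pixels), "world_from_camera" (4x4, takes a point from camera to world coordinates). Camera axes: x right, y down, z forward; pixel columns grow to the right and rows downward; lengths in mm; the calibration is good to about 2 mm. A picture is of the moment at which its call begins: read the wrist's pose just before it. camera_params takes no time and is no camera call; for the wrist camera it gives the pose at the moment of the call.
- order.sign_off(): hands the job in; it is judged then, once.
The state is a dict: "clock": time; "qpos": joint angles; "qvel": joint speeds; "joint_efforts": joint torques, N m; "eef_pos": TCP position; "tcp_rot": TCP orientation; "contact_force": force on the tool from outside, world axes, zero at the start; "wrist_torque": the same for the moment, N m; "opening": opening from 0.0 (shut) to 1.0 (fully open); "grasp_force": force on a finger pad.
Only numpy, scipy, OpenCV 4.12 (cv2) and the standard library are available. Lean on these libraries where they do the work, as an engineer would, in place of code of your own. Each camera call takes 0.05 s, during which the arm holds its last target. There are 200 camera calls.

TASK

Thread the three spacer rings onto the upright arbor in order of thickness: the thick brass one first, then the middle one, and the thin orange one on top. Then push the whole stack down against the stiff rubber collar until it beds on the sprung seat further down, press it there with about 15 N for half a second, never loading the arbor with more than 25 N, and let go. Leave the glue bottle, the blue clip housing and the blue bezel frame alone.

Things in the scene. Friction and masses are not known exactly. Their poses are not given: they have to be found in the camera images.
- arbor: Arbor stand, fixed to the bench: aluminium plate 120 x 100 x 10 mm, a 6 mm screw head near each corner, and an upright steel post in its centre, 18 mm in diameter, top 114 mm above the bench (the top 8 mm taper to 11 mm). Origin on the post's axis at the bench surface, z up.
- arbor_tip (a point): Centre of the post's flat top, 114 mm above the bench, on the post's axis.
- collar_zone (a point): Point on the post's axis 60 mm above the bench, fixed. Near it sits a black rubber collar, 31 mm in outer diameter, 8 mm high, whose top is 56 to 64 mm above the bench at the start, different each time and not measured. It carries the spacers set on it, slides down the post under about 5 N (a little more if fast) and stays where it is pushed.
- seat_zone (a point): Point on the post's axis 32 mm above the bench, fixed. Near it a coil-sprung steel seat ring, 57 mm wide, has its top 24 to 40 mm above the bench, unmeasured: find it by feel. The collar passes inside it, so the thick spacer lands on it; the push then rises about 5 N per mm over the collar's 5 N, hard stop after 9 mm. Let go, the spring lifts the stack those few mm again.
- thick_spacer: Thick brass spacer ring: 54 mm outer diameter, 20 mm bore, 18 mm thick, about 150 g. It stands on its flat underside with the bore upright; origin at the centre of the underside, z along the bore.
- middle_spacer: Middle spacer ring of dark steel: 48 mm outer diameter, 20 mm bore, 14 mm thick, about 100 g. It stands on its flat underside with the bore upright; origin at the centre of the underside, z along the bore.
- thin_spacer: Thin orange plastic spacer ring: 42 mm outer diameter, 20 mm bore, 10 mm thick, about 40 g. It stands on its flat underside with the bore upright; origin at the centre of the underside, z along the bore.
- glue_bottle: Bystander: small white glue bottle, 21 mm in diameter, 60 mm high, standing; origin at the centre of its underside. To be left alone.
- clip_housing: Bystander: blue moulded clip housing, 35 x 68 x 21 mm, lying on the bench; origin at the centre of its underside, long side along its y. To be left alone.
- bezel_frame: Bystander: flat blue bezel frame, 60 x 74 x 9 mm, lying on the bench; origin at the centre of its underside. To be left alone.
Mind the look-alikes: they are no part of the job. Several things look just like the middle_spacer: the one meant starts farthest to the robot's right.

How it is judged:
By the outcome, as a careful person would: the job done as asked, in the order asked, and still so for the second after the job is handed in, with the robot touching nothing.
It also fails if it takes over 67 s, if anything falls off the work surface, if the arm or the gripper's body presses on something with over 40 N, if the wrist force passes 120 N, or if a joint passes its speed limit or range.

## Working session

There is one attempt and no reset: what is moved stays moved. The work goes in short steps, Python scripts to look and compute and a tool call to move; the robot and the scene stay as the last step left them, time stands still between calls to the robot, and variables do not carry over. Pictures are saved under pics/ and viewed, at most 10 in all, crops included, and the job is handed in when it is done.

Besides the shell and the picture viewer there is one more tool, called after "Call:" as name(argument=value, ...) on one line, values as JSON. move_arm: Moves the arm, as the interface text tells. Its arguments: {"type":"object","properties":{"motion":{"type":"array","items":{"type":"array","items":{"type":"number"}}},"grip_force":{"type":"number"}},"required":["motion"]}

```bash
mkdir -p pics; python3 - <<'E'
from rig import sensors, grab_frame, camera_params
import cv2,numpy as np
for n in("scene","top"):
    p,d=grab_frame(n); cv2.imwrite(f"pics/{n}0.png",p[:,:,::-1]); c=camera_params(n)
    np.savez(f"{n}0.npz",p=p,d=d,K=c["camera_matrix"],T=c["world_from_camera"])
    print(n,np.round(c["camera_matrix"],1).tolist(),np.round(c["world_from_camera"],3).tolist())
print(sensors.sense())
E
```

```text
scene [[497.9, 0.0, 253.8], [0.0, 497.9, 193.6], [0.0, 0.0, 1.0]] [[0.565, -0.348, 0.748, -263.633], [-0.825, -0.225, 0.518, -615.882], [-0.012, -0.91, -0.414, 565.993], [0.0, 0.0, 0.0, 1.0]]
top [[419.3, 0.0, 251.8], [0.0, 419.3, 186.6], [0.0, 0.0, 1.0]] [[-0.013, -0.994, 0.109, 458.219], [-0.999, 0.017, 0.031, -42.191], [-0.033, -0.108, -0.994, 967.591], [0.0, 0.0, 0.0, 1.0]]
{'clock': 0.1, 'qpos': array([-1.10844633e+00,  3.53596570e-01,  1.63405510e+00,  2.56845224e-05,
        1.15519503e+00, -2.43217356e-03]), 'qvel': array([ 0.00031135, -0.00161042, -0.00299913, -0.00040475, -0.00195889,
       -0.00043349]), 'joint_efforts': array([-1.46401699e-04, -6.06355619e+01, -3.42818999e+01, -4.27237808e-05,
        3.82819679e-03,  9.86473196e-07]), 'eef_pos': array([ 279.94262169, -558.32537624,  230.62770303]), 'tcp_rot': array([-3.14033866e+00, -2.65350690e-05,  4.64771764e-01]), 'contact_force': array([ 0.26039821,  0.68807916, -0.54461288]), 'wrist_torque': array([-0.03044698, -0.01221408, -0.02042464]), 'grasp_force': 0.0, 'opening': 0.9983265531726496}
```

View pics/top0.png

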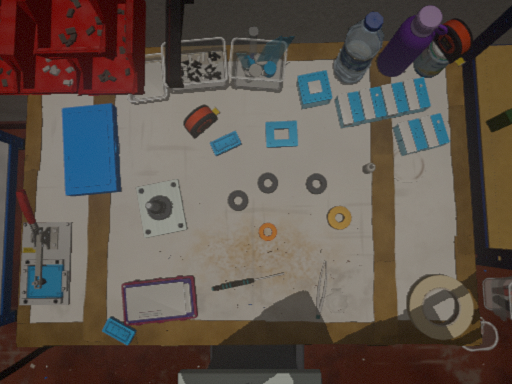

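View pics/scene0.png

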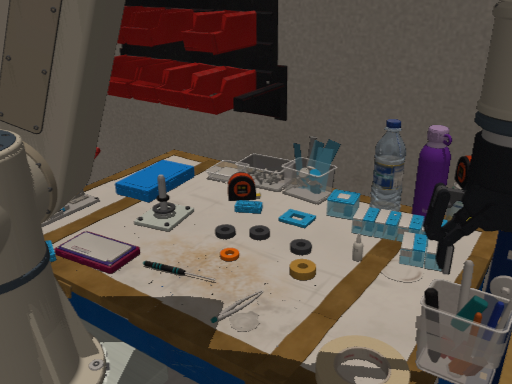

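The top view shows the brass ring at (340,217), orange at (268,231), and grey rings at (238,201), (268,183) and (316,183). The rightmost grey ring, (316,183), is the one meant. The arbor is near (158,207) and the bottle at (369,168).

```bash
cat > h.py <<'E'
import numpy as np,cv2
from scipy.optimize import least_squares
def load(n):
    f=np.load(n); return f['p'],f['d'],f['K'],f['T']
def cloud(d,K,T):
    v,u=np.indices(d.shape); X=np.stack([(u-K[0,2])/K[0,0]*d,(v-K[1,2])/K[1,1]*d,d],-1)
    W=X@T[:3,:3].T+T[:3,3]; W[d==0]=np.nan; return W
def proj(P,K,T):
    c=(np.asarray(P)-T[:3,3])@T[:3,:3]; return c[:,:2]/c[:,2:]*[K[0,0],K[1,1]]+K[:2,2]
def px2plane(uv,z,K,T):
    uv=np.atleast_2d(uv); r=np.c_[(uv-K[:2,2])/[K[0,0],K[1,1]],np.ones(len(uv))]@T[:3,:3].T
    return T[:3,3]+r*((z-T[2,3])/r[:,2:])
def ring(W,c,R,zt,tol=3.5):
    """centre from points of the top face round c"""
    m=(np.hypot(W[...,0]-c[0],W[...,1]-c[1])<R*1.5)&(abs(W[...,2]-zt)<tol)
    (x,y),r=cv2.minEnclosingCircle(W[m][:,:2].astype(np.float32)); 
    return [round(float(a),1) for a in(x,y,r,np.median(W[m][:,2]),m.sum(),*W[m][:,:2].mean(0))]
E
python3 - <<'E'
from h import *
for n in("top","scene"):
    p,d,K,T=load(n+"0.npz"); W=cloud(d,K,T)
    if n=="top":
        c={}
        for k,uv,h,R in(("thick",(340,217),18,27),("mid",(316,183),14,24),("thin",(268,231),10,21),("g1",(268,183),14,24),("g2",(238,201),14,24)):
            c[k]=(px2plane(uv,h,K,T)[0],h,R)
        b=px2plane((369,168),30,K,T)[0]; a=px2plane((152,206),114,K,T)[0];print("bottle",b,"tip",a)
    for k,(q,h,R) in c.items(): print(n,k,q[:2].round(),ring(W,q,R,h))
    m=(np.hypot(W[...,0]-a[0],W[...,1]-a[1])<50)
    for lo,hi in((104,120),(70,100),(45,68),(18,44),(7,13)):
        s=W[m&(W[...,2]>lo)&(W[...,2]<hi)]
        print(lo,hi,len(s),np.round(s.mean(0),1) if len(s) else '',np.round(np.percentile(s,[2,98],axis=0),1).tolist() if len(s) else '')
    bm=np.hypot(W[...,0]-b[0],W[...,1]-b[1])<40
    s=W[bm&(W[...,2]>40)]; print("bottle",len(s),s.mean(0) if len(s) else'')
    s=W[(np.hypot(W[...,0]-400,W[...,1]+100)<150)]; print("bench z",np.nanmedian(s[:,2]))
E
```

```text
bottle [ 598.62966484 -276.00267028   30.        ] tip [515.26315831 190.36530855 114.        ]
top thick [ 490. -210.] [489.7, -207.3, 26.8, 18.0, 375.0, 489.9, -207.4]
top mid [ 569. -159.] [568.6, -158.7, 23.7, 13.9, 272.0, 568.8, -158.8]
top thin [461. -48.] [460.4, -45.6, 20.4, 9.9, 196.0, 460.5, -45.9]
top g1 [571. -49.] [572.4, -47.4, 23.8, 14.0, 257.0, 572.1, -47.6]
top g2 [530.  20.] [533.1, 21.4, 23.7, 14.1, 268.0, 532.8, 21.6]
104 120 60 [517.7 197.6 111. ] [[509.6, 190.7, 105.2], [526.1, 205.8, 116.1]]
70 100 31 [516.4 192.8  83.7] [[509.4, 190.2, 71.3], [525.6, 200.2, 98.2]]
45 68 88 [516.8 194.3  58. ] [[503.6, 184.4, 53.6], [532.1, 208.4, 63.8]]
18 44 306 [516.6 193.7  28.1] [[491.5, 172.6, 18.9], [543.6, 222.4, 33.1]]
7 13 845 [512.2 185.8   9.9] [[469.1, 149.0, 7.2], [561.1, 236.8, 12.7]]
bottle 25 [ 599.06560651 -275.27235803   51.25154759]
bench z -0.8547082214827242
scene thick [ 490. -210.] [488.7, -210.5, 28.4, 19.6, 329.0, 485.8, -211.5]
scene mid [ 569. -159.] [566.8, -162.9, 24.8, 15.8, 205.0, 564.5, -163.2]
scene thin [461. -48.] [458.5, -49.0, 20.8, 11.5, 156.0, 457.1, -49.5]
scene g1 [571. -49.] [571.2, -50.7, 25.8, 15.7, 170.0, 568.2, -52.6]
scene g2 [530.  20.] [531.3, 17.0, 25.2, 15.5, 171.0, 529.4, 16.6]
104 120 42 [513.9 193.6 111.5] [[507.8, 187.4, 104.5], [521.4, 201.9, 117.6]]
70 100 87 [513.  192.3  84.7] [[506.6, 186.2, 70.6], [522.7, 201.6, 99.4]]
45 68 95 [511.8 191.5  57.8] [[501.5, 181.2, 45.6], [528.4, 206.6, 66.3]]
18 44 225 [511.5 191.8  30.4] [[489.5, 168.9, 19.1], [541.1, 220.1, 41.0]]
7 13 287 [507.5 181.9  11.7] [[468.2, 145.6, 8.8], [558.9, 233.8, 12.9]]
bottle 59 [ 596.90155488 -280.66192071   48.78232419]
bench z 1.3249202640312205
```

Careful with the scale: turns go in shares of 2 pi rad. That gives: 0.465 rad is 0.074.

Call:
move_arm(motion=[[0,0,0.0255,0.049,-0.031,0,0.085],[0,0,0.0509,0.098,-0.0625,0,0.085],[0,0,0.074,0.147,-0.094,0,0.085],[0,0,0.074,0.196,-0.125,0.01,0.085],[0,0,0.074,0.245,-0.156,0.025,0.085],[0,0,0.074,0.294,-0.1875,0.045,0.085],[0,0,0.074,0.3436,-0.2189,0.07,0.085],[0,0,0.074,0.3436,-0.2189,0.07,0.085]])

```text
clock: 1.1
eef_pos: [489.4, -205.4, 159.3]
tcp_rot: [-3.14, 0.003, 0.004]
contact_force: [-0.6, -0.3, -0.3]
opening: 0.992
grasp_force: 0.0
```

```bash
cat >> h.py <<'E'
def snap(n,tag):
    from rig import sensors, grab_frame, camera_params
    s=sensors.sense(); c=camera_params(n); p,d=grab_frame(n)
    cv2.imwrite(f"pics/{tag}.png",p[:,:,::-1]); np.savez(f"{tag}.npz",p=p,d=d,K=c["camera_matrix"],T=c["world_from_camera"])
    print("tcp",s["eef_pos"].round(1),s["tcp_rot"].round(3),"F",s["contact_force"].round(1),"t",round(s["clock"],2),"op",round(s["opening"],3))
    return load(f"{tag}.npz")
E
python3 - <<'E'
from h import *
p,d,K,T=snap("wrist","w1"); W=cloud(d,K,T)
print(T.round(3).tolist(),K[0,0]); print(ring(W,(489,-209),27,18),proj([(489,-209,18)],K,T))
print(np.nanmedian(W[(W[...,2]<6)][:,2]))
E
```

```text
tcp [ 489.4 -205.4  159.3] [-3.14e+00  3.00e-03  4.00e-03] F [-0.6 -0.3 -0.3] t 1.1 op 0.992
[[0.004, -0.962, -0.275, 558.491], [-1.0, -0.004, 0.001, -205.584], [-0.002, 0.275, -0.962, 302.336], [0.0, 0.0, 0.0, 1.0]] 295.13671766548106
[490.3, -208.8, 26.9, 18.3, 1921.0, 491.2, -208.7] [[262.89016247 186.56927249]]
-0.4291818775675438
```

View pics/w1.png

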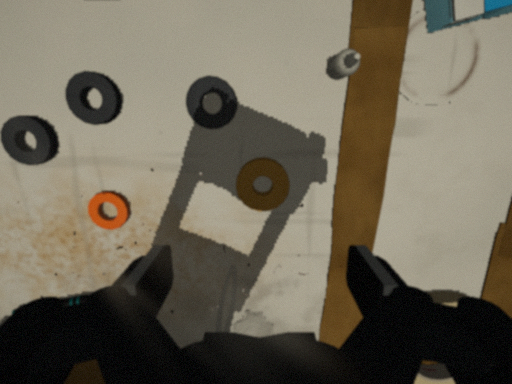

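Call:
move_arm(motion=[[0,0,0,0.001,0,0.05,0.085],[0,0,0,0.001,0,0.1,0.085],[0,0,0,0.001,0,0.14,0.085],[0,0,0,0.001,0,0.157,0.085],[0,0,0,0.001,0,0.158,0.075],[0,0,0,0.001,0,0.158,0.04],[0,0,0,0.001,0,0.158,0.04],[0,0,0,0.001,0,0.158,0.04]], grip_force=40)

```text
clock: 2.15
eef_pos: [491.2, -209.7, 5.3]
tcp_rot: [3.14, -0.003, -0.0]
contact_force: [-1.4, -1.6, 7.0]
opening: 0.609
grasp_force: 40.5
```

```bash
python3 - <<'E'
from h import *
from rig import sensors
s=sensors.sense();print(s)
p,d,K,T=load("w1.npz"); W=cloud(d,K,T)
for k,c,h,R in(("mid",(568,-160),14,24),("thin",(460,-47),10,21)): print(k,ring(W,c,R,h))
E
```

```text
{'clock': 2.15, 'qpos': array([-4.06079022e-01,  5.36056986e-01,  1.97771123e+00, -3.31274276e-04,
        6.25015150e-01,  1.16511701e+00]), 'qvel': array([-0.00106869,  0.00045781,  0.00062665,  0.00148942, -0.00212242,
        0.00017677]), 'joint_efforts': array([  0.87532494, -55.36799312, -19.16886449,   0.22035516,
        -0.56588246,  -0.06108064]), 'eef_pos': array([ 491.24988189, -209.66589183,    5.31089307]), 'tcp_rot': array([ 3.14030520e+00, -2.50445498e-03, -1.29712994e-04]), 'contact_force': array([-1.37607728, -1.62131437,  6.9817106 ]), 'wrist_torque': array([-0.10753267,  0.35101226, -0.04306581]), 'grasp_force': 40.50550773739815, 'opening': 0.6093918786982512}
mid [568.7, -160.1, 23.8, 14.4, 1774.0, 569.0, -160.4]
thin [460.6, -47.3, 21.0, 10.1, 974.0, 461.7, -47.8]
```

Call:
move_arm(motion=[[0,0,0,0,0,-0.04,0.04],[0,0,0,0,-0.03,-0.09,0.04],[0,0,0,-0.005,-0.08,-0.125,0.04],[0,0,0,-0.015,-0.138,-0.145,0.04],[0,0,0,-0.025,-0.198,-0.155,0.04],[0,0,0,-0.035,-0.258,-0.16,0.04],[0,0,0,-0.04,-0.318,-0.16,0.04],[0,0,0,-0.045,-0.37,-0.16,0.04]])

```text
clock: 3.15
eef_pos: [445.2, 163.3, 165.0]
tcp_rot: [-3.141, -0.003, 0.001]
contact_force: [0.5, 0.0, -2.6]
opening: 0.609
grasp_force: 43.1
```

Call:
move_arm(motion=[[0,0,0,0,-0.032,0,0.04],[0,0,0,0,-0.032,0,0.04],[0,0,0,0,-0.032,0,0.04]])

```text
clock: 3.52
eef_pos: [445.2, 192.6, 164.0]
tcp_rot: [-3.142, -0.001, 0.0]
contact_force: [0.2, -0.0, -2.1]
opening: 0.606
grasp_force: 43.2
```

```bash
python3 - <<'E'
from h import *
p,d,K,T=snap("wrist","w2"); W=cloud(d,K,T)
print(proj([(515,193,114),(445,193,163)],K,T))
m=(np.hypot(W[...,0]-515,W[...,1]-193)<14)
for lo,hi in((112,117),(108,112),(70,100),(60,68),(54,66)):
    s=W[m&(W[...,2]>lo)&(W[...,2]<hi)]
    print(lo,hi,len(s),np.round(s.mean(0),1) if len(s) else '',np.round(np.percentile(s,[2,98],axis=0),1).tolist() if len(s) else '')
E
```

```text
tcp [445.2 192.6 164. ] [-3.142e+00 -1.000e-03  0.000e+00] F [ 0.2 -0.  -2.1] t 3.52 op 0.606
[[258.31375637 112.81136955]
 [258.19042103 248.74483508]]
112 117 336 [517.3 198.2 114.2] [[511.8, 192.6, 112.2], [523.3, 203.9, 115.8]]
108 112 181 [517.2 198.  110. ] [[509.9, 190.6, 108.2], [524.7, 206.0, 111.9]]
70 100 0  
60 68 15 [513.5 190.1  60.3] [[504.9, 185.3, 60.0], [527.6, 195.8, 60.9]]
54 66 319 [514.1 190.6  58.7] [[503.3, 183.7, 57.0], [528.2, 202.4, 60.2]]
```

View pics/w2.png

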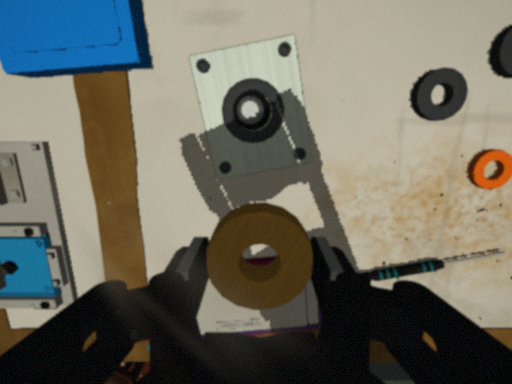

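The post is visible at (250,110) and the brass ring held level at about (260,257). Next I measure the held ring in the wrist frame.

```bash
cat >> h.py <<'E'
def held(p,d,K,T,lo,hi,tcp,col=None):
    """centre of a held ring's top face, in pixels' cloud: bench-plane robust circle fit of outer rim"""
    W=cloud(d,K,T); hsv=cv2.cvtColor(p,cv2.COLOR_RGB2HSV)
    m=(np.hypot(W[...,0]-tcp[0],W[...,1]-tcp[1])<32)&(W[...,2]>tcp[2]-8)&(W[...,2]<tcp[2]+30)
    if col: m&=(hsv[...,0]>=lo)&(hsv[...,0]<=hi)&(hsv[...,1]>80)
    zt=np.percentile(W[m][:,2],70); s=W[m&(abs(W[...,2]-zt)<1.5)]
    (x,y),r=cv2.minEnclosingCircle(s[:,:2].astype(np.float32))
    A=np.c_[s,np.ones(len(s))]; pl=np.linalg.lstsq(A[:,[0,1,3]],s[:,2],rcond=None)[0]
    print("held",round(x,1),round(y,1),"r",round(r,1),"ztop",round(zt,1),"n",len(s),"tilt",pl[:2].round(3),"box",np.percentile(s,[1,99],axis=0).round(1).tolist())
E
python3 - <<'E'
from h import *
held(*load("w2.npz"),8,28,(445.2,192.6,164),1)
E
```

```text
held 445.4 193.2 r 28.2 ztop 177.2 n 6994 tilt [ 0. -0.] box [[419.7, 167.4, 175.8], [469.4, 217.3, 178.4]]
```

Call:
move_arm(motion=[[0,0,0,0.036,-0.0055,0,0.04],[0,0,0,0.0724,-0.0055,0.015,0.04],[0,0,0,0.0724,-0.0055,0.04,0.04],[0,0,0,0.0724,-0.0055,0.042,0.04],[0,0,0,0.0724,-0.0055,0.045,0.04],[0,0,0,0.0724,-0.0055,0.048,0.04]])

```text
clock: 4.32
eef_pos: [518.0, 198.4, 116.2]
tcp_rot: [-3.141, -0.001, -0.0]
contact_force: [-1.0, -0.0, -1.8]
opening: 0.605
grasp_force: 43.2
```

Call:
move_arm(motion=[[0,0,0,0,0,0.004,0.04],[0,0,0,0,0,0.008,0.04],[0,0,0,0,0,0.01,0.04]])

```text
clock: 4.7
eef_pos: [517.6, 198.5, 105.1]
tcp_rot: [3.142, 0.0, -0.0]
contact_force: [-0.3, -0.0, -1.7]
opening: 0.611
grasp_force: 43.2
```

Call:
move_arm(motion=[[0,0,0,0,0,0.009,0.04],[0,0,0,0,0,0.018,0.04],[0,0,0,0,0,0.026,0.04],[0,0,0,0,0,0.032,0.04],[0,0,0,0,0,0.034,0.04],[0,0,0,0,0,0.034,0.04]])

```text
clock: 5.45
eef_pos: [517.6, 198.5, 71.2]
tcp_rot: [3.141, 0.0, -0.0]
contact_force: [-0.5, 0.9, -1.5]
opening: 0.605
grasp_force: 43.2
```

Call:
move_arm(motion=[[0,0,0,0,0,0,0.065],[0,0,0,0,0,0,0.085],[0,0,0,0,0,0,0.085],[0,0,0,0,0,-0.04,0.085],[0,0,0,0,0,-0.09,0.085],[0,0,0,0.005,0.04,-0.1,0.085],[0,0,0,0.015,0.1,-0.1,0.085],[0,0,0,0.025,0.16,-0.1,0.085]])

```text
clock: 6.45
eef_pos: [543.0, 37.1, 171.9]
tcp_rot: [-3.142, -0.001, 0.001]
contact_force: [0.4, 0.3, 0.6]
opening: 0.989
grasp_force: 0.0
```

Call:
move_arm(motion=[[0,0,0,0.01,0.06,0,0.085],[0,0,0,0.02,0.12,0,0.085],[0,0,0,0.0265,0.18,0,0.085],[0,0,0,0.0265,0.198,0,0.085],[0,0,0,0.0265,0.198,0.01,0.085],[0,0,0,0.0265,0.198,0.01,0.085]])

```text
clock: 7.2
eef_pos: [568.1, -157.8, 160.0]
tcp_rot: [-3.14, 0.002, 0.001]
contact_force: [-1.0, -0.4, -0.5]
opening: 0.995
grasp_force: 0.0
```

```bash
python3 - <<'E'
from h import *
p,d,K,T=snap("wrist","w3"); W=cloud(d,K,T)
print(ring(W,(569,-160),24,14))
p,d,K,T=snap("scene","s3"); W=cloud(d,K,T)
m=(np.hypot(W[...,0]-515,W[...,1]-195)<29)
h,e=np.histogram(W[m][:,2],bins=np.arange(10,120,3)); print(dict(zip(e.tolist(),h.tolist())))
cv2.imwrite("pics/s3c.png",cv2.resize(p[150:250,110:230,::-1],None,fx=4,fy=4))
E
```

```text
tcp [ 568.1 -157.8  160. ] [-3.14e+00  2.00e-03  1.00e-03] F [-1.  -0.4 -0.5] t 7.2 op 0.995
[568.7, -160.0, 23.9, 14.3, 1412.0, 569.6, -160.0]
tcp [ 568.5 -157.8  160.5] [-3.141e+00  2.000e-03  1.000e-03] F [0.7 0.5 0.7] t 7.25 op 0.993
{10: 65, 13: 33, 16: 17, 19: 7, 22: 21, 25: 15, 28: 45, 31: 98, 34: 10, 37: 8, 40: 9, 43: 8, 46: 5, 49: 5, 52: 6, 55: 0, 58: 10, 61: 23, 64: 26, 67: 24, 70: 19, 73: 44, 76: 104, 79: 15, 82: 9, 85: 7, 88: 8, 91: 9, 94: 6, 97: 8, 100: 10, 103: 12, 106: 6, 109: 12, 112: 10, 115: 7}
```

View pics/s3c.png

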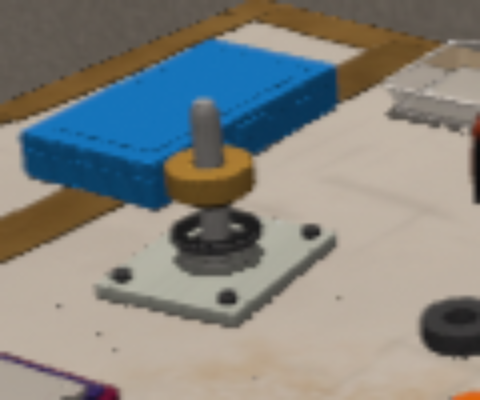

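The brass ring sits level on the collar, with the seat ring visible below it. Now the middle ring.

Call:
move_arm(motion=[[0,0,0,0,0.0005,0.05,0.085],[0,0,0,0,0.0005,0.1,0.085],[0,0,0,0,0.0005,0.14,0.085],[0,0,0,0,0.0005,0.156,0.085],[0,0,0,0,0.0005,0.157,0.075],[0,0,0,0,0.0005,0.157,0.035],[0,0,0,0,0.0005,0.157,0.035],[0,0,0,0,0.0005,0.157,0.035]], grip_force=40)

```text
clock: 8.3
eef_pos: [570.4, -160.2, 6.5]
tcp_rot: [3.141, -0.003, -0.001]
contact_force: [-2.1, 1.3, 7.7]
opening: 0.53
grasp_force: 39.6
```

Call:
move_arm(motion=[[0,0,0,0,0,-0.04,0.035],[0,0,0,-0.01,-0.03,-0.09,0.035],[0,0,0,-0.03,-0.08,-0.125,0.035],[0,0,0,-0.05,-0.135,-0.145,0.035],[0,0,0,-0.07,-0.19,-0.155,0.035],[0,0,0,-0.09,-0.245,-0.16,0.035],[0,0,0,-0.11,-0.3,-0.16,0.035],[0,0,0,-0.124,-0.35,-0.16,0.035]])

```text
clock: 9.3
eef_pos: [444.5, 191.8, 165.8]
tcp_rot: [-3.141, -0.002, -0.0]
contact_force: [0.9, 0.7, -0.6]
opening: 0.528
grasp_force: 41.3
```

Call:
move_arm(motion=[[0,0,0,0,-0.008,0,0.035],[0,0,0,0,-0.008,0,0.035],[0,0,0,0,-0.008,0,0.035]])

```text
clock: 9.68
eef_pos: [445.5, 197.0, 164.5]
tcp_rot: [3.141, -0.0, -0.001]
contact_force: [-0.0, -0.3, -0.6]
opening: 0.532
grasp_force: 41.4
```

```bash
python3 - <<'E'
from h import *
a=snap("wrist","w4"); W=cloud(*a[1:])
m=(np.hypot(W[...,0]-517.4,W[...,1]-198.2)<12)&(W[...,2]>112)&(W[...,2]<117)
print(np.percentile(W[m],[2,98],axis=0).round(1))
held(*a,0,0,(445,198,164))
E
```

```text
tcp [445.5 197.  164.5] [ 3.141e+00 -0.000e+00 -1.000e-03] F [-0.  -0.3 -0.6] t 9.68 op 0.532
[[511.5 192.4 112.2]
 [523.  203.8 115.9]]
held 450.6 198.3 r 30.6 ztop 172.9 n 4766 tilt [-0.001  0.   ] box [[422.1, 174.1, 171.5], [465.9, 219.4, 174.0]]
```

View pics/w4.png

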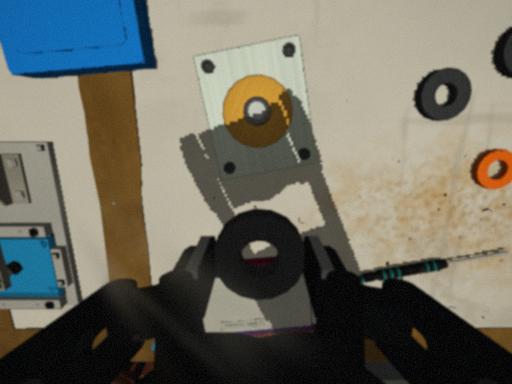

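The held middle ring is level, with the brass ring seated on the post.

Call:
move_arm(motion=[[0,0,0,0.036,0,0,0.035],[0,0,0,0.073,0,0.01,0.035],[0,0,0,0.073,0,0.035,0.035],[0,0,0,0.073,0,0.041,0.035],[0,0,0,0.073,0,0.044,0.035],[0,0,0,0.073,0,0.048,0.035],[0,0,0,0.073,0,0.052,0.035],[0,0,0,0.073,0,0.055,0.035]])

```text
clock: 10.72
eef_pos: [518.3, 198.1, 109.5]
tcp_rot: [-3.141, -0.001, -0.0]
contact_force: [0.6, 0.3, -1.3]
opening: 0.53
grasp_force: 41.4
```

Call:
move_arm(motion=[[0,0,0,0,0,0.004,0.035],[0,0,0,0,0,0.006,0.035]])

```text
clock: 10.98
eef_pos: [518.3, 198.1, 103.1]
tcp_rot: [-3.141, -0.0, -0.0]
contact_force: [0.9, 0.0, -1.5]
opening: 0.529
grasp_force: 41.4
```

Call:
move_arm(motion=[[0,0,0,0,0,0.008,0.035],[0,0,0,0,0,0.015,0.035],[0,0,0,0,0,0.016,0.035],[0,0,0,0,0,0.016,0.06],[0,0,0,0,0,0.016,0.08],[0,0,0,0,0,0.016,0.085],[0,0,0,0,0,-0.03,0.085],[0,0,0,0,0,-0.07,0.085]])

```text
clock: 11.98
eef_pos: [518.0, 197.9, 174.4]
tcp_rot: [3.141, 0.001, -0.0]
contact_force: [-0.2, -0.1, -0.9]
opening: 0.997
grasp_force: 0.0
```

Call:
move_arm(motion=[[0,0,0,-0.01,0.05,0,0.085],[0,0,0,-0.025,0.11,0,0.085],[0,0,0,-0.04,0.17,0,0.085],[0,0,0,-0.0573,0.225,0.01,0.085],[0,0,0,-0.0573,0.245,0.013,0.085],[0,0,0,-0.0573,0.245,0.013,0.085]])

```text
clock: 12.72
eef_pos: [460.5, -48.2, 160.3]
tcp_rot: [3.142, 0.0, -0.003]
contact_force: [1.0, -0.3, -0.6]
opening: 0.997
grasp_force: 0.0
```

```bash
python3 - <<'E'
from h import *
p,d,K,T=snap("wrist","w5"); W=cloud(d,K,T)
print(ring(W,(460.6,-47.3),21,10))
p,d,K,T=snap("scene","s5"); W=cloud(d,K,T)
m=(np.hypot(W[...,0]-515,W[...,1]-195)<29)
h,e=np.histogram(W[m][:,2],bins=np.arange(10,120,3)); print(dict(zip(e.tolist(),h.tolist())))
cv2.imwrite("pics/s5c.png",cv2.resize(p[150:250,110:230,::-1],None,fx=4,fy=4))
E
```

```text
tcp [460.5 -48.2 160.3] [ 3.142e+00  0.000e+00 -3.000e-03] F [ 1.  -0.3 -0.6] t 12.72 op 0.997
[460.6, -46.6, 21.0, 10.3, 981.0, 461.1, -46.7]
tcp [460.8 -47.3 160.4] [-3.141e+00 -0.000e+00 -2.000e-03] F [0.1 1.1 0.7] t 12.78 op 0.999
{10: 65, 13: 33, 16: 18, 19: 11, 22: 17, 25: 15, 28: 52, 31: 94, 34: 8, 37: 5, 40: 10, 43: 6, 46: 4, 49: 5, 52: 3, 55: 0, 58: 12, 61: 25, 64: 30, 67: 30, 70: 16, 73: 37, 76: 34, 79: 27, 82: 19, 85: 26, 88: 74, 91: 37, 94: 8, 97: 7, 100: 10, 103: 7, 106: 12, 109: 7, 112: 8, 115: 10}
```

View pics/s5c.png

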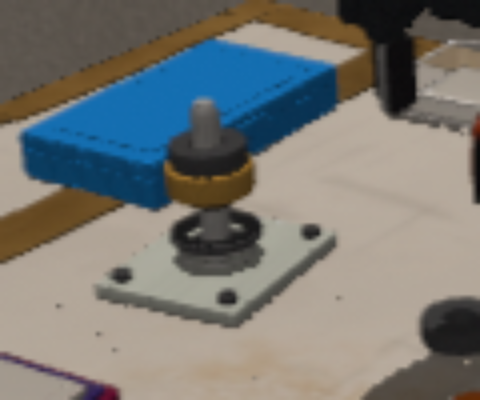

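Call:
move_arm(motion=[[0,0,0,0,0,0.05,0.085],[0,0,0,0,0,0.1,0.085],[0,0,0,0,0,0.14,0.085],[0,0,0,0,0,0.156,0.085],[0,0,0,0,0,0.157,0.06],[0,0,0,0,0,0.157,0.03],[0,0,0,0,0,0.157,0.03],[0,0,0,0,0,0.157,0.03]], grip_force=30)

```text
clock: 13.82
eef_pos: [462.0, -47.0, 5.0]
tcp_rot: [3.141, -0.003, -0.0]
contact_force: [-1.1, 2.5, 7.0]
opening: 0.458
grasp_force: 29.3
```

Call:
move_arm(motion=[[0,0,0,0,0,-0.04,0.03],[0,0,0,0,-0.02,-0.09,0.03],[0,0,0,0,-0.06,-0.13,0.03],[0,0,0,-0.005,-0.11,-0.155,0.03],[0,0,0,-0.01,-0.165,-0.16,0.03],[0,0,0,-0.0156,-0.22,-0.16,0.03],[0,0,0,-0.0156,-0.245,-0.16,0.03],[0,0,0,-0.0156,-0.245,-0.16,0.03]])

```text
clock: 14.82
eef_pos: [445.5, 199.5, 164.5]
tcp_rot: [-3.141, -0.002, 0.002]
contact_force: [0.2, -0.6, 0.3]
opening: 0.461
grasp_force: 30.3
```

Call:
move_arm(motion=[[0,0,0,0,0,0,0.03],[0,0,0,0,0,0,0.03]])

```text
clock: 15.08
eef_pos: [445.3, 196.9, 163.5]
tcp_rot: [3.141, -0.0, -0.002]
contact_force: [0.1, 0.4, -1.1]
opening: 0.458
grasp_force: 30.3
```

```bash
python3 - <<'E'
from h import *
a=snap("wrist","w6"); W=cloud(*a[1:])
m=(np.hypot(W[...,0]-517.4,W[...,1]-198.2)<12)&(W[...,2]>112)&(W[...,2]<117)
print(np.percentile(W[m],[2,98],axis=0).round(1))
held(*a,3,20,(445,198,164),1)
E
```

```text
tcp [445.3 196.9 163.5] [ 3.141e+00 -0.000e+00 -2.000e-03] F [ 0.1  0.4 -1.1] t 15.07 op 0.458
[[511.3 192.9 112.1]
 [522.9 204.2 115.8]]
held 444.0 197.0 r 21.4 ztop 169.1 n 3324 tilt [-0.003 -0.001] box [[424.5, 177.4, 167.7], [463.2, 215.7, 170.2]]
```

Call:
move_arm(motion=[[0,0,0,0.036,0,0,0.03],[0,0,0,0.073,0,0.01,0.03],[0,0,0,0.073,0,0.035,0.03],[0,0,0,0.073,0,0.042,0.03],[0,0,0,0.073,0,0.045,0.03],[0,0,0,0.073,0,0.049,0.03],[0,0,0,0.073,0,0.053,0.03],[0,0,0,0.073,0,0.056,0.03]])

```text
clock: 16.12
eef_pos: [518.4, 198.1, 107.4]
tcp_rot: [-3.141, -0.001, -0.0]
contact_force: [0.2, 0.5, -1.2]
opening: 0.464
grasp_force: 30.4
```

Call:
move_arm(motion=[[0,0,0,0,0,0.004,0.03],[0,0,0,0,0,0.007,0.03],[0,0,0,0,0,0.007,0.03]])

```text
clock: 16.5
eef_pos: [518.3, 198.0, 100.1]
tcp_rot: [3.142, 0.0, -0.0]
contact_force: [0.9, -0.1, 0.1]
opening: 0.465
grasp_force: 30.3
```

Call:
move_arm(motion=[[0,0,0,0,0,0,0.055],[0,0,0,0,0,0,0.075],[0,0,0,0,0,0,0.075],[0,0,0,-0.0005,0,-0.025,0.075],[0,0,0,-0.0005,0,-0.04,0.04],[0,0,0,-0.0005,0,-0.04,0.026],[0,0,0,-0.0005,0,-0.04,0.026],[0,0,0,-0.0005,0,-0.04,0.026]])

```text
clock: 17.5
eef_pos: [517.3, 197.8, 139.6]
tcp_rot: [3.141, 0.001, -0.0]
contact_force: [0.2, 0.1, -0.3]
opening: 0.303
grasp_force: 0.0
```

```bash
python3 - <<'E'
from h import *
p,d,K,T=snap("scene","s7"); W=cloud(d,K,T)
hsv=cv2.cvtColor(p,cv2.COLOR_RGB2HSV)
m=(np.hypot(W[...,0]-515,W[...,1]-195)<40)&(hsv[...,1]>150)&(hsv[...,0]<12)
print(m.sum(),np.percentile(W[m],[5,50,95],axis=0).round(1).tolist())
cv2.imwrite("pics/s7c.png",cv2.resize(p[120:250,90:250,::-1],None,fx=4,fy=4))
E
```

```text
tcp [517.3 197.8 139.6] [ 3.141e+00  1.000e-03 -0.000e+00] F [ 0.2  0.1 -0.3] t 17.5 op 0.303
28 [[487.3, 178.3, 90.3], [507.4, 191.3, 99.9], [534.2, 217.9, 315.7]]
```

View pics/s7c.png

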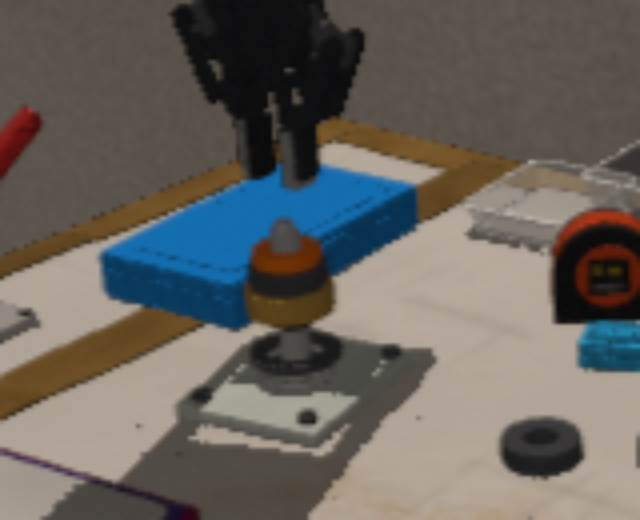

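The stack is on the post in order: brass, dark, orange. The fingers straddle the post above it.

Call:
move_arm(motion=[[0,0,0,0,0,0.02,0.026],[0,0,0,0,0,0.03,0.026],[0,0,0,0,0,0.034,0.026],[0,0,0,0,0,0.036,0.026],[0,0,0,0,0,0.038,0.026],[0,0,0,0,0,0.04,0.026]])

```text
clock: 18.3
eef_pos: [518.0, 198.1, 100.5]
tcp_rot: [-3.141, -0.001, -0.0]
contact_force: [0.1, 0.1, -0.7]
opening: 0.306
grasp_force: 0.0
```

Call:
move_arm(motion=[[0,0,0,0,0,0.002,0.026],[0,0,0,0,0,0.004,0.026],[0,0,0,0,0,0.006,0.026],[0,0,0,0,0,0.008,0.026]])

```text
clock: 18.8
eef_pos: [517.8, 198.0, 92.2]
tcp_rot: [-3.142, -0.0, -0.0]
contact_force: [-0.1, -0.2, 1.2]
opening: 0.302
grasp_force: 0.9
```

Call:
move_arm(motion=[[0,0,0,0,0,0.002,0.026],[0,0,0,0,0,0.004,0.026],[0,0,0,0,0,0.006,0.026],[0,0,0,0,0,0.008,0.026]])

```text
clock: 19.3
eef_pos: [517.8, 198.0, 84.2]
tcp_rot: [-3.142, -0.0, -0.0]
contact_force: [0.3, 0.6, 1.4]
opening: 0.306
grasp_force: 0.9
```

Call:
move_arm(motion=[[0,0,0,0,0,0.002,0.026],[0,0,0,0,0,0.004,0.026],[0,0,0,0,0,0.006,0.026]])

```text
clock: 19.68
eef_pos: [517.8, 198.0, 78.2]
tcp_rot: [-3.141, -0.0, -0.0]
contact_force: [0.3, -0.5, 1.8]
opening: 0.306
grasp_force: 0.9
```

```bash
python3 - <<'E'
from h import *
p,d,K,T=snap("scene","s8")
cv2.imwrite("pics/s8c.png",cv2.resize(p[120:250,90:250,::-1],None,fx=4,fy=4))
E
```

```text
tcp [517.8 198.   78.2] [-3.141 -0.    -0.   ] F [ 0.3 -0.5  1.8] t 19.68 op 0.306
```

View pics/s8c.png

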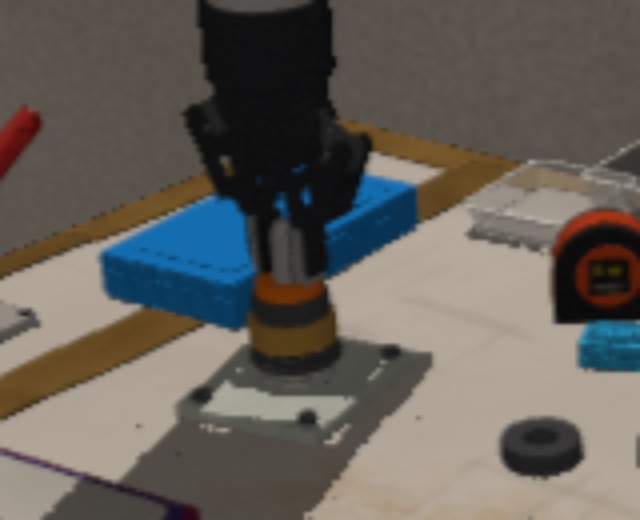

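The fingers have pushed the whole stack down close to the seat. The low reading fits: the stack's own weight, about 2.9 N, supplies part of the collar's 5 N.

Call:
move_arm(motion=[[0,0,0,0,0,0.0015,0.026],[0,0,0,0,0,0.003,0.026],[0,0,0,0,0,0.004,0.026]])

```text
clock: 20.1
eef_pos: [517.7, 198.0, 74.2]
tcp_rot: [3.142, 0.0, -0.0]
contact_force: [0.6, -0.1, 3.1]
opening: 0.303
grasp_force: 0.9
```

Call:
move_arm(motion=[[0,0,0,0,0,0.0015,0.026],[0,0,0,0,0,0.003,0.026]])

```text
clock: 20.35
eef_pos: [517.8, 198.0, 71.2]
tcp_rot: [-3.142, -0.0, -0.0]
contact_force: [-0.6, -0.9, 4.7]
opening: 0.303
grasp_force: 2.1
```

Call:
move_arm(motion=[[0,0,0,0,0,0.001,0.026],[0,0,0,0,0,0.002,0.026]])

```text
clock: 20.6
eef_pos: [517.9, 198.0, 69.7]
tcp_rot: [-3.142, -0.0, -0.0]
contact_force: [-1.8, -0.5, 10.0]
opening: 0.309
grasp_force: 5.6
```

Call:
move_arm(motion=[[0,0,0,0,0,0.0006,0.026],[0,0,0,0,0,0.0011,0.026]])

```text
clock: 20.85
eef_pos: [517.9, 198.0, 69.1]
tcp_rot: [-3.142, -0.0, -0.0]
contact_force: [-3.1, -1.0, 14.5]
opening: 0.304
grasp_force: 7.3
```

Call:
move_arm(motion=[[0,0,0,0,0,0.0001,0.026],[0,0,0,0,0,0.0001,0.026]])

```text
clock: 21.1
eef_pos: [517.9, 198.0, 69.0]
tcp_rot: [-3.141, -0.0, -0.0]
contact_force: [-3.2, -0.3, 13.3]
opening: 0.304
grasp_force: 6.9
```

Call:
move_arm(motion=[[0,0,0,0,0,0,0.026],[0,0,0,0,0,0,0.026],[0,0,0,0,0,0,0.026],[0,0,0,0,0,0,0.026],[0,0,0,0,0,0,0.026]])

```text
clock: 21.72
eef_pos: [517.9, 198.0, 69.0]
tcp_rot: [-3.141, -0.0, -0.0]
contact_force: [-3.3, -0.4, 13.4]
opening: 0.304
grasp_force: 6.9
```

Call:
move_arm(motion=[[0,0,0,0,0,0.0004,0.026],[0,0,0,0,0,0.0004,0.026],[0,0,0,0,0,0.0004,0.026],[0,0,0,0,0,0.0004,0.026],[0,0,0,0,0,0.0004,0.026],[0,0,0,0,0,0.0004,0.026],[0,0,0,0,0,0.0004,0.026],[0,0,0,0,0,0.0004,0.026]])

```text
clock: 22.72
eef_pos: [517.9, 198.0, 68.7]
tcp_rot: [-3.141, -0.0, -0.0]
contact_force: [-3.7, -1.0, 14.5]
opening: 0.306
grasp_force: 7.4
```

Held at 14.5 N. Now I retract straight up, slowly at first.

Call:
move_arm(motion=[[0,0,0,0,0,-0.002,0.026],[0,0,0,0,0,-0.004,0.026],[0,0,0,0,0,-0.008,0.03],[0,0,0,0,0,-0.02,0.03],[0,0,0,0,0,-0.05,0.03],[0,0,0,0,0,-0.09,0.03],[0,0,0,0,0,-0.13,0.03],[0,0,0,0,0,-0.13,0.03]])

```text
clock: 23.72
eef_pos: [519.8, 198.7, 201.5]
tcp_rot: [-3.139, -0.006, -0.0]
contact_force: [0.4, -0.2, -0.4]
opening: 0.35
grasp_force: 0.0
```

```bash
python3 - <<'E'
from h import *
p,d,K,T=snap("scene","s9")
cv2.imwrite("pics/s9c.png",cv2.resize(p[120:250,90:250,::-1],None,fx=4,fy=4))
E
```

```text
tcp [519.8 198.7 201.5] [-3.139 -0.006 -0.   ] F [ 0.4 -0.2 -0.4] t 23.73 op 0.35
```

View pics/s9c.png

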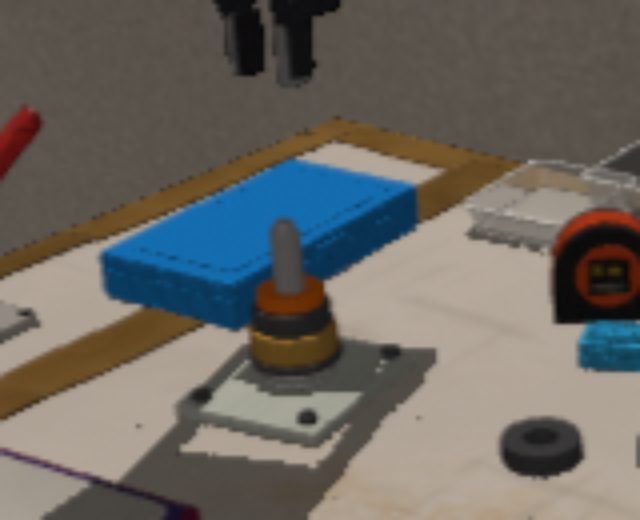

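The stack is bedded level on the seat in the right order, with the gripper clear of it.

```bash
python3 -c "
from rig import order
print(order.sign_off())"
```

```text
the job is handed in; nothing more can be done
None
```

The three rings are on the arbor in order (brass, middle, orange), bedded on the sprung seat and pressed at a measured 13–14.5 N for over a second; the highest reading was 14.5 N. The gripper was then lifted clear and the job handed in at about 24 s on the clock.

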